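Load the pale handle block onto the drilling nest's part-present pin

TASK

Load the pale wooden handle block into the drilling nest: lay it flat on the metal plate, lengthwise between the steel dowels, so that it holds the red part-present pin pressed down. Set it down gently rather than dropping it, let go of it, and leave the two darker blocks where they lie.

Things in the scene. Friction and masses are not known exactly. Their poses are not given: they have to be found in the camera images.
- pale_block_center (a point): Pale, light-coloured wooden knife-handle block, 45 x 140 x 35 mm (its own x, y, z), lying flat and loose on the bench. This point is the block's centre, half-way up; x runs across its narrow width, y along its length, z up. This is the one to load. 140 to 250 g.
- pin_tip (a point): Top of the red pin (12 mm wide) at the nest's centre; x across the nest, y along it. The nest is a fixed grey metal plate, 104 x 200 mm, top at z = 12 mm; black box, 22 mm tall, at its -y end. Pin top: z = 20 free, 12 pressed flush; the block's weight is enough. Steel dowels 8 mm thick, 12 tall, centred at x = +-37, y = +-54 and x = +-14, y = +-84, leave the block 10 mm play each way, length along y.
- dark_block_center (a point): Nearly black-brown wooden knife-handle block, 42 x 110 x 28 mm (its own x, y, z), lying flat and loose on the bench. This point is the block's centre, half-way up; x runs across its narrow width, y along its length, z up. Not to be moved.
- red_block_center (a point): Dark reddish-brown wooden knife-handle block, 40 x 130 x 30 mm (its own x, y, z), lying flat and loose on the bench. This point is the block's centre, half-way up; x runs across its narrow width, y along its length, z up. Not to be moved.

How it is judged:
At the end, for the whole second after the job is handed in: The pale block lies flat (within 4 degrees) and still on the nest's plate between the dowels, its centre within 20 mm of the pin and its length within 15 degrees of the nest's, and the red pin is held down to within 2.5 mm of flush (height (world z) of pin_tip below 0.0145 m and horizontal distance between pale_block_center and pin_tip below 0.02 m and height (world z) of pale_block_center below 0.033 m and angle between the y axis of pale_block_center and the y axis of pin_tip, either way round below 0.26 rad and angle between pale_block_center's own z axis and vertical below 0.07 rad and linear speed of pale_block below 0.02 m/s); the robot touches nothing.
It fails at once if the pale block is dropped onto the nest (moving faster than 0.6 m/s just above it) (horizontal distance between pale_block_center and pin_tip below 0.06 m and height (world z) of pale_block_center below 0.06 m and linear speed of pale_block above 0.6 m/s).
It fails at once if the nearly black block is moved more than 30 mm (distance of dark_block_center from where it was at the start of the episode above 0.03 m).
It fails at once if the reddish-brown block is moved more than 30 mm (distance of red_block_center from where it was at the start of the episode above 0.03 m).
It also fails if it takes over 32 s, if anything falls off the work surface, if the arm or the gripper's body presses on something with over 40 N, if the wrist force passes 120 N, or if a joint passes its speed limit or range.

ROBOT

A 6-joint arm with a two-finger parallel gripper is mounted at the origin on a cart in front of the work surface, level with it; the furniture and walls round the work are solid. World frame = base frame: x ahead of the robot, y to its left, z up, the work surface at z = 0. Lengths are in m, angles in rad, forces in N, time in s.
With the tool pointing down it reaches from about 0.15 to 0.775 m from the base axis. Payload 6.1 kg.
Tool frame: the origin (TCP) lies midway between the tips of the shut fingers; the grasp point (between the pads) lies 19 mm behind it; z points along the fingers, y is the direction in which the jaws open and shut (so a half turn about z gives the same grasp; the last joint's range is limited). The gripper opens to 85 mm and grips with 20 to 120 N. Pads are 22 mm wide; open, the fingers measure 114 mm over their backs; the gripper's body (76 mm by 85 mm) begins 54 mm behind the grasp point. The pads swing forward as they close: fully open they stand 13 mm farther back than shut.
Start: joints at [1.316, 0.126, -0.04, 1.405, 0, 1.571], TCP at [0.132, 0.508, 0.231] pointing down, gripper open.
Joint ranges: [-2.72, 2.72], [-0.95, 1.95], [-1.27, 1.35], [-1.78, 2.02], [-1.46, 1.47], [-3.14, 3.14]. Speed limits (rad/s): [2.39, 2.39, 3.01, 3.14, 3.14, 3.14].

INTERFACE

Orientations are given as a unit quaternion [w, x, y, z].
In Python, from workcell import env gives the robot as it stands.
- The arm moves only by the tool apply_moves, never from a script. Its argument "rows" is a list of rows, each an object of numbers: "dx", "dy", "dz": the shift along the tool's x, y, z in mm; "wx", "wy", "wz": the turn, a rotation vector about the tool's x, y, z in degrees; "grip": the finger opening in mm, from 0 to 85.4. A call has 1 to 12 rows; each row shifts and turns the commanded pose from where the row before left it, along the tool's axes as they then stand; what a row does not reach is not made up. A row lasts 1/10 s, in which the tool goes at most 50 mm and 8.59 degrees, less where a joint would pass 70% of its speed; a pose out of reach is approached as far as the arm can. A call is refused whole if a number of a shift passes 50 or a number of a turn 8.59, either way. A call with a gripper value outside its range is refused whole. The fingers move at their own pace and stop on an object; the grip force is fixed at half the most. Time passes only in rows, so rows that do not move let the fingers close. It gives the time, the measured TCP pose, the force and the opening at its end, in the units of the state.
- env.get_obs(): the state, without advancing time (a new reading comes with each control period).
- env.snapshot(name): name is "scene" or "top" or "wrist"; returns the picture (384x512x3 uint8, red, green, blue); there is no depth.
- env.camera_model(name): a dict with "intrinsics" (3x3 intrinsics, pixels), "D" ([k1, k2, p1, p2, k3] as OpenCV has them; the pictures are not rectified), "rvec" (rotation vector, rad) and "tvec" (3), from world to camera coordinates, as OpenCV has them. Camera axes: x right, y down, z forward; pixel columns grow to the right and rows downward; lengths in m; the calibration is good to about 2 mm. A picture is of the moment at which its call begins: read the wrist's pose just before it. camera_model takes no time and is no camera call; for the wrist camera it gives the pose at the moment of the call.
- env.job_done(): hands the job in, once; it reports no verdict.
Trained networks look in the newest picture that a camera, given by its name, has taken for a name from the list of things; names that differ only in an ending like _2 or _b are one class to them, and where a whole thing is asked for, a point or a joint stands for the part that bears it (a point fixed in the world has none). Each returns a list of dicts, best first, with "p" (0 to 1); they miss things now and then, are a little off and sometimes report something else, mostly with a low value. They report only what shows in the picture. A call takes as long as a camera call.
- env.spot_in(query, camera): "pixel" ([column, row] in pixels, amid what is visible of it).
- env.spot_point(query, camera): "pixel" ([column, row] in pixels: a listed point, or the origin of a listed thing).
The state is a dict: "t": time; "joint_positions": joint angles; "dq": joint speeds; "effort": joint torques, N m; "eef_pos": TCP position; "ee_rot": TCP orientation; "contact_force": force on the tool from outside, world axes, zero at the start; "moment": the same for the moment, N m; "grip_width": opening from 0.0 (shut) to 1.0 (fully open).
Only numpy, scipy, OpenCV 4.12 (cv2) and the standard library are available. Lean on these libraries where they do the work, as an engineer would, in place of code of your own. Each camera call takes 0.05 s, during which the arm holds its last target.

## Working session

There is one attempt and no reset: what is moved stays moved. The work goes in short steps, Python scripts to look and compute and a tool call to move; the robot and the scene stay as the last step left them, time stands still between calls to the robot, and variables do not carry over. Pictures are saved under pics/ and viewed, and the job is handed in when it is done.

Besides the shell and the picture viewer there is one more tool, called by a JSON object that holds its "method" and its "body", one argument or row to a line. apply_moves: Moves the arm, as the interface text tells. Its arguments: {"type":"object","properties":{"rows":{"type":"array","items":{"type":"object","properties":{"dx":{"type":"number"},"dy":{"type":"number"},"dz":{"type":"number"},"wx":{"type":"number"},"wy":{"type":"number"},"wz":{"type":"number"},"grip":{"type":"number"}}}}},"required":["rows"]}

```bash
mkdir -p pics; cat > h.py <<'E'
import numpy as np, cv2
from workcell import env
def ray(cam,px):
    m=env.camera_model(cam);K=np.array(m["intrinsics"],float);D=np.array(m["D"],float)
    R=cv2.Rodrigues(np.array(m["rvec"],float))[0];t=np.array(m["tvec"],float).ravel()
    u=cv2.undistortPoints(np.array([[px]],float),K,D)[0,0]
    return -R.T@t, R.T@np.array([u[0],u[1],1])
def onz(cam,px,z):
    o,d=ray(cam,px);return o+d*(z-o[2])/d[2]
def proj(cam,P):
    m=env.camera_model(cam)
    return cv2.projectPoints(np.array(P,float).reshape(-1,3),np.array(m["rvec"],float),np.array(m["tvec"],float),np.array(m["intrinsics"],float),np.array(m["D"],float))[0][:,0]
def snap(cam,name):
    im=np.array(env.snapshot(cam));cv2.imwrite(f"pics/{name}.png",im[:,:,::-1]);return im
E
python3 - <<'E'
from h import *
for c in ["top","scene"]:
    snap(c,c+"0")
    for q,z in [("pale_block_center",.0175),("pin_tip",.02),("dark_block_center",.014),("red_block_center",.015)]:
        for d in env.spot_point(q,c)[:2]: print(c,q,d,onz(c,d["pixel"],z).round(4))
print(env.get_obs())
E
```

```text
top pale_block_center {'pixel': [154.2, 221.3], 'p': 0.91} [0.4199 0.338  0.0175]
top pin_tip {'pixel': [217.4, 199.6], 'p': 0.59} [0.4674 0.1879 0.02  ]
top dark_block_center {'pixel': [286.5, 172.1], 'p': 0.95} [0.5316 0.0215 0.014 ]
top red_block_center {'pixel': [352.9, 177.1], 'p': 0.64} [ 0.5146 -0.1387  0.015 ]
scene dark_block_center {'pixel': [299.8, 208.0], 'p': 0.86} [0.5271 0.0267 0.014 ]
scene red_block_center {'pixel': [346.3, 239.7], 'p': 0.84} [ 0.5207 -0.1323  0.015 ]
{'t': 0.5, 'joint_positions': array([ 1.31601605e+00,  1.25810185e-01, -3.96345962e-02,  1.40542551e+00,
       -2.36126034e-06,  1.57076397e+00]), 'dq': array([-7.99754968e-04, -1.68553503e-03, -7.98824928e-04,  6.70790286e-04,
       -1.43105873e-04,  1.07992813e-05]), 'effort': array([-2.01040210e-03, -4.35292554e+01,  3.52823067e+01,  2.09498576e-03,
       -4.65361211e-05,  1.14402823e-05]), 'eef_pos': array([0.13230741, 0.50801191, 0.23127332]), 'ee_rot': array([-3.52773338e-06,  1.27029819e-01,  9.91898898e-01, -3.68306311e-05]), 'contact_force': array([ 0.58178684, -1.14967746, -0.28768039]), 'moment': array([ 0.02107648, -0.01939521,  0.03838988]), 'grip_width': 0.9997885111716122}
```

View pics/top0.png

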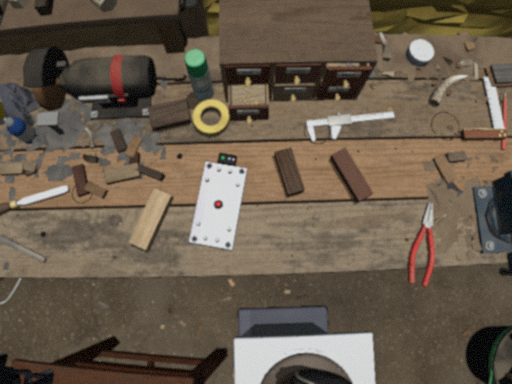

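View pics/scene0.png

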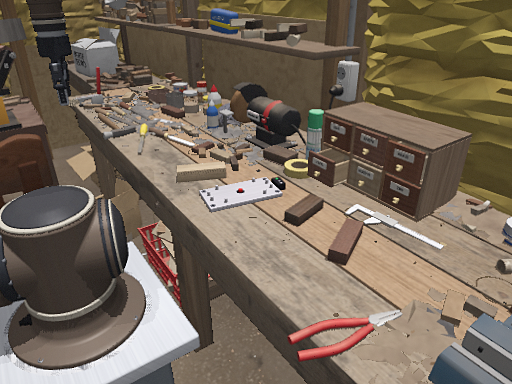

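```bash
python3 - <<'E'
import cv2
im=cv2.imread("pics/top0.png")[140:280,100:260]
cv2.imwrite("pics/crop0.png",cv2.resize(im,None,fx=4.2,fy=4.2,interpolation=cv2.INTER_CUBIC)[:590])
E
```

```text
(no output)
```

View pics/crop0.png

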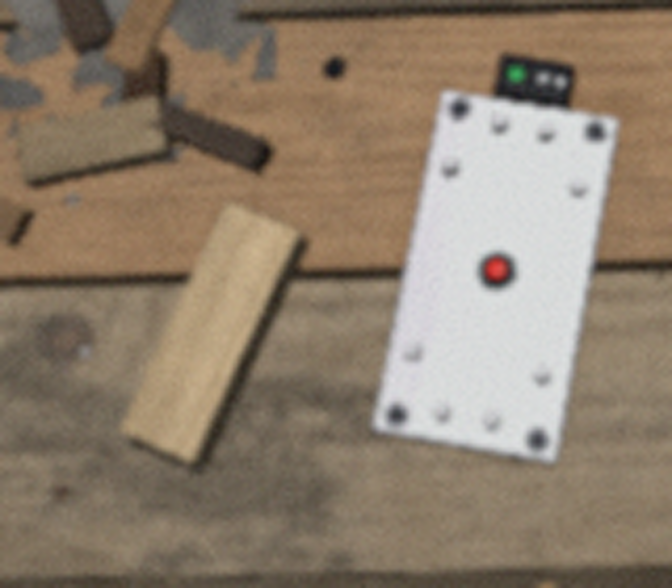

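The top view shows the pale block around px (151,220) and the pin at (218,204). The network's pin spot was about 5 px off, so I'll use the corners I read from the picture.

```bash
python3 - <<'E'
from h import *
from scipy.spatial.transform import Rotation as Ro
f=lambda L:np.array([[100+(x+.5)/4.2-.5,140+(y+.5)/4.2-.5] for x,y in L])
B=np.array([onz("top",p,.035) for p in f([(230,205),(303,238),(195,465),(123,430)])])
N=np.array([onz("top",p,.012) for p in f([(443,92),(618,120),(555,462),(373,430)])])
P=onz("top",f([(496,270)])[0],.02)
for n,C in (("block",B),("nest",N)):
    l=(C[0]+C[1]-C[2]-C[3])/2; w=(C[1]+C[2]-C[0]-C[3])/2
    print(n,C.mean(0).round(4),"len",np.linalg.norm(l).round(4),"w",np.linalg.norm(w).round(4),"ang len",np.degrees(np.arctan2(l[1],l[0])).round(1),"ang w+90",np.degrees(np.arctan2(w[1],w[0])).round(1)+90)
print("pin",P.round(4))
q=env.get_obs()["ee_rot"];R=Ro.from_quat(np.r_[q[1:],q[0]]).as_matrix();print(R.round(3))
E
```

```text
block [0.4229 0.3428 0.035 ] len 0.1371 w 0.0458 ang len -24.6 ang w+90 -25.799999999999997
nest [0.4573 0.1872 0.012 ] len 0.1987 w 0.103 ang len -11.4 ang w+90 -11.200000000000003
pin [0.4571 0.1873 0.02  ]
[[-0.968  0.252 -0.   ]
 [ 0.252  0.968 -0.   ]
 [-0.    -0.    -1.   ]]
```

{"method": "apply_moves", "body": {
  "rows": [
    {"dx": -20,"dy": -5},
    {"dx": -40,"dy": -11},
    {"dx": -40,"dy": -11},
    {"dx": -40,"dy": -11},
    {"dx": -40,"dy": -11},
    {"dx": -40,"dy": -11},
    {"dx": -40,"dy": -11},
    {"dx": -40,"dy": -10},
    {"dx": -23,"dy": -5.4},
    {"wz": 5.2,"dz": 20},
    {"wz": 5.2,"dz": 20},
    {"dz": 0}
  ]
}}

```text
validation failed for argument at $.ro...
```

```bash
python3 - <<'E'
from h import *
o=env.get_obs();print(o["t"],o["eef_pos"],o["ee_rot"])
snap("wrist","w1")
m=env.camera_model("wrist");print(m)
for q,z in [("pale_block_center",.0175),("pin_tip",.02)]:
    for d in env.spot_point(q,"wrist")[:2]: print(q,d,onz("wrist",d["pixel"],z).round(4))
E
```

```text
0.5 [0.13230741 0.50801191 0.23127332] [-3.52773338e-06  1.27029819e-01  9.91898898e-01 -3.68306311e-05]
{'intrinsics': array([[301.13764201,   0.        , 255.52519099],
       [  0.        , 301.13764201, 188.27886947],
       [  0.        ,   0.        ,   1.        ]]), 'D': array([-0.0695075,  0.       ,  0.       ,  0.       ,  0.       ]), 'rvec': array([-2.30704209, -1.7852923 , -0.24450143]), 'tvec': array([-0.52558987, -0.03569847,  0.37885418])}
```

View pics/w1.png

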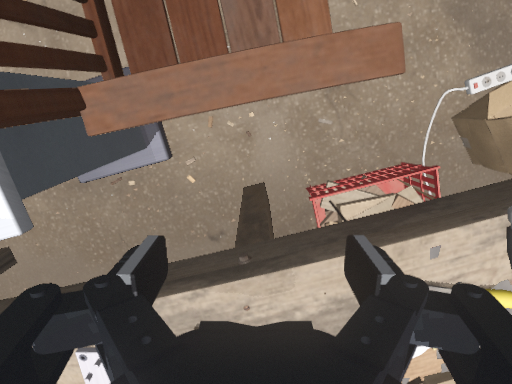

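The call was refused and the arm hasn't moved: the wrist view still shows the bench edge. The validator may want every field in each row, so I'll resend with all of them.

{"method": "apply_moves", "body": {
  "rows": [
    {"dx": -20,"dy": -5,"dz": 0,"wx": 0,"wy": 0,"wz": 0,"grip": 85},
    {"dx": -40,"dy": -11,"dz": 0,"wx": 0,"wy": 0,"wz": 0,"grip": 85},
    {"dx": -40,"dy": -11,"dz": 0,"wx": 0,"wy": 0,"wz": 0,"grip": 85},
    {"dx": -40,"dy": -11,"dz": 0,"wx": 0,"wy": 0,"wz": 0,"grip": 85},
    {"dx": -40,"dy": -11,"dz": 0,"wx": 0,"wy": 0,"wz": 0,"grip": 85},
    {"dx": -40,"dy": -11,"dz": 0,"wx": 0,"wy": 0,"wz": 0,"grip": 85},
    {"dx": -40,"dy": -11,"dz": 0,"wx": 0,"wy": 0,"wz": 0,"grip": 85},
    {"dx": -40,"dy": -10,"dz": 0,"wx": 0,"wy": 0,"wz": 0,"grip": 85},
    {"dx": -23,"dy": -5,"dz": 0,"wx": 0,"wy": 0,"wz": 0,"grip": 85},
    {"dx": 0,"dy": 0,"dz": 20,"wx": 0,"wy": 0,"wz": 5,"grip": 85},
    {"dx": 0,"dy": 0,"dz": 20,"wx": 0,"wy": 0,"wz": 5,"grip": 85},
    {"dx": 0,"dy": 0,"dz": 0,"wx": 0,"wy": 0,"wz": 0,"grip": 85}
  ]
}}

```text
t: 1.85
eef_pos: [0.4224, 0.3422, 0.1887]
ee_rot: [-0.001, 0.213, 0.977, -0.002]
contact_force: [-0.2, -0.3, -0.4]
grip_width: 0.997
```

```bash
python3 - <<'E'
from h import *
o=env.get_obs();print(o["t"],o["eef_pos"],o["ee_rot"])
snap("wrist","w2")
for q,z in [("pale_block_center",.0175),("pin_tip",.02)]:
    for d in env.spot_point(q,"wrist")[:2]: print(q,d,onz("wrist",d["pixel"],z).round(4))
E
```

```text
1.85 [0.42240372 0.3422373  0.18868859] [-0.00142675  0.2134764   0.97694556 -0.0017764 ]
pale_block_center {'pixel': [262.0, 170.4], 'p': 0.94} [0.4264 0.3499 0.0175]
```

View pics/w2.png

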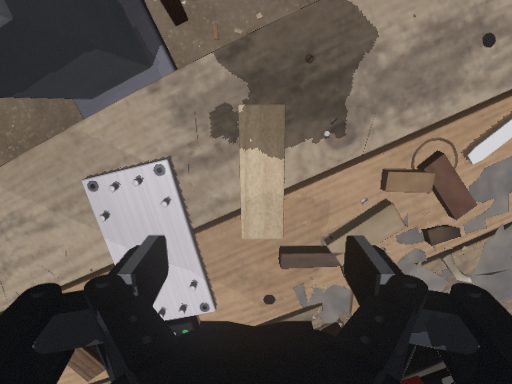

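The wrist view shows the block at px columns 240–285 and rows 105–239, lined up with the tool. I'll measure its top-face corners and the nest's near dowels.

```bash
python3 - <<'E'
from h import *
B=np.array([onz("wrist",p,.035) for p in [(241,239),(283.5,239),(285,105),(239.5,105)]])
C=B
l=(C[0]+C[1]-C[2]-C[3])/2; w=(C[1]+C[2]-C[0]-C[3])/2
print(C.mean(0),np.linalg.norm(l),np.linalg.norm(w),np.degrees(np.arctan2(l[1],l[0])),np.degrees(np.arctan2(w[1],w[0])))
for a in [(82,181),(172,157),(214,310)]: print("nestcorner",onz("wrist",a,.012).round(4))
# expected nest from top
c=np.array([.4572,.1872]);a=np.radians(-11.3);u=np.array([np.cos(a),np.sin(a)]);v=np.array([-u[1],u[0]])
for s,k in((-1,-1),(-1,1),(1,1)): print(c+s*.1*u+k*.052*v, proj("wrist",np.r_[c+s*.1*u+k*.052*v,.012]))
print(proj("wrist",[.4224,.3422,.0175]))
E
```

```text
[0.42886919 0.34945565 0.035     ] 0.14106404775536668 0.0451864072468487 -24.074980400139758 65.58015378096506
nestcorner [0.3545 0.1593 0.012 ]
nestcorner [0.3739 0.2668 0.012 ]
nestcorner [0.5687 0.2202 0.012 ]
[0.34894933 0.15580265] [[ 76.88818354 177.90394705]]
[0.36932773 0.25778658] [[162.83426258 156.66002818]]
[0.56545067 0.21859735] [[211.703053   308.48519458]]
[[253.3235786  169.62277078]]
```

{"method": "apply_moves", "body": {
  "rows": [
    {"dx": 0,"dy": 5,"dz": 30,"wx": 0,"wy": 0,"wz": 0,"grip": 85},
    {"dx": 0,"dy": 0,"dz": 35,"wx": 0,"wy": 0,"wz": 0,"grip": 85},
    {"dx": 0,"dy": 0,"dz": 30,"wx": 0,"wy": 0,"wz": 0,"grip": 85},
    {"dx": 0,"dy": 0,"dz": 0,"wx": 0,"wy": 0,"wz": 0,"grip": 85},
    {"dx": 0,"dy": 0,"dz": 0,"wx": 0,"wy": 0,"wz": 0,"grip": 85}
  ]
}}

```text
t: 2.5
eef_pos: [0.4255, 0.3484, 0.0976]
ee_rot: [0.0, 0.212, 0.977, 0.0]
contact_force: [1.1, 0.4, 1.0]
grip_width: 0.994
```

```bash
python3 - <<'E'
from h import *
o=env.get_obs();print(o["t"],o["eef_pos"],o["ee_rot"])
snap("wrist","w3")
for d in env.spot_point("pale_block_center","wrist")[:2]: print(d,onz("wrist",d["pixel"],.0175).round(4))
E
```

```text
2.5 [0.42545312 0.34838326 0.09764196] [2.06567596e-04 2.12472623e-01 9.77166961e-01 2.69189707e-04]
{'pixel': [254.5, 194.8], 'p': 0.73} [0.4264 0.349  0.0175]
```

View pics/w3.png

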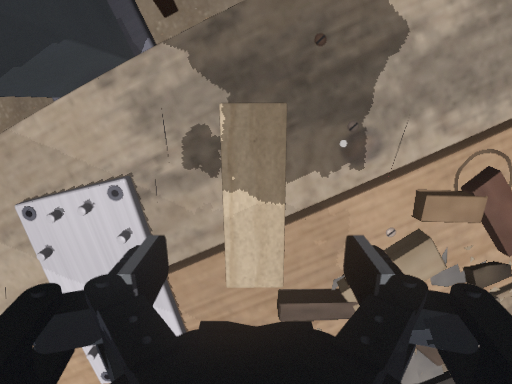

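The block is now centred under the jaws (network centre 1 mm from the TCP), and the loose dark scraps are clear of the finger path. I'll go down and grip.

{"method": "apply_moves", "body": {
  "rows": [
    {"dx": 0,"dy": 0,"dz": 25,"wx": 0,"wy": 0,"wz": 0,"grip": 85},
    {"dx": 0,"dy": 0,"dz": 25,"wx": 0,"wy": 0,"wz": 0,"grip": 85},
    {"dx": 0,"dy": 0,"dz": 20,"wx": 0,"wy": 0,"wz": 0,"grip": 85},
    {"dx": 0,"dy": 0,"dz": 10,"wx": 0,"wy": 0,"wz": 0,"grip": 85},
    {"dx": 0,"dy": 0,"dz": 8,"wx": 0,"wy": 0,"wz": 0,"grip": 85},
    {"dx": 0,"dy": 0,"dz": 3,"wx": 0,"wy": 0,"wz": 0,"grip": 80},
    {"dx": 0,"dy": 0,"dz": 0,"wx": 0,"wy": 0,"wz": 0,"grip": 70},
    {"dx": 0,"dy": 0,"dz": 0,"wx": 0,"wy": 0,"wz": 0,"grip": 60},
    {"dx": 0,"dy": 0,"dz": 0,"wx": 0,"wy": 0,"wz": 0,"grip": 50},
    {"dx": 0,"dy": 0,"dz": 0,"wx": 0,"wy": 0,"wz": 0,"grip": 38},
    {"dx": 0,"dy": 0,"dz": 0,"wx": 0,"wy": 0,"wz": 0,"grip": 30},
    {"dx": 0,"dy": 0,"dz": 0,"wx": 0,"wy": 0,"wz": 0,"grip": 30}
  ]
}}

```text
t: 3.8
eef_pos: [0.4258, 0.3483, 0.0062]
ee_rot: [0.001, 0.213, 0.977, 0.001]
contact_force: [-0.4, -0.8, 5.4]
grip_width: 0.522
```

{"method": "apply_moves", "body": {
  "rows": [
    {"dx": 0,"dy": 0,"dz": 0,"wx": 0,"wy": 0,"wz": 0,"grip": 30},
    {"dx": 0,"dy": 0,"dz": -8,"wx": 0,"wy": 0,"wz": 0,"grip": 30},
    {"dx": 0,"dy": 0,"dz": -15,"wx": 0,"wy": 0,"wz": 0,"grip": 30},
    {"dx": 0,"dy": 0,"dz": -22,"wx": 0,"wy": 0,"wz": 0,"grip": 30},
    {"dx": 0,"dy": 0,"dz": -25,"wx": 0,"wy": 0,"wz": 0,"grip": 30},
    {"dx": 0,"dy": 0,"dz": -20,"wx": 0,"wy": 0,"wz": 0,"grip": 30},
    {"dx": 0,"dy": 0,"dz": 0,"wx": 0,"wy": 0,"wz": 0,"grip": 30},
    {"dx": 0,"dy": 0,"dz": 0,"wx": 0,"wy": 0,"wz": 0,"grip": 30}
  ]
}}

```text
t: 4.6
eef_pos: [0.4252, 0.3479, 0.095]
ee_rot: [0.0, 0.213, 0.977, 0.0]
contact_force: [-0.7, -0.8, -1.4]
grip_width: 0.515
```

```bash
python3 - <<'E'
from h import *
o=env.get_obs();print(o["t"],o["eef_pos"],o["grip_width"])
snap("wrist","w4");snap("scene","s4")
for d in env.spot_point("pin_tip","wrist")[:2]: print(d,onz("wrist",d["pixel"],.02).round(4))
E
```

```text
4.6 [0.42523489 0.34790443 0.09496497] 0.5149050788711169
```

View pics/w4.png

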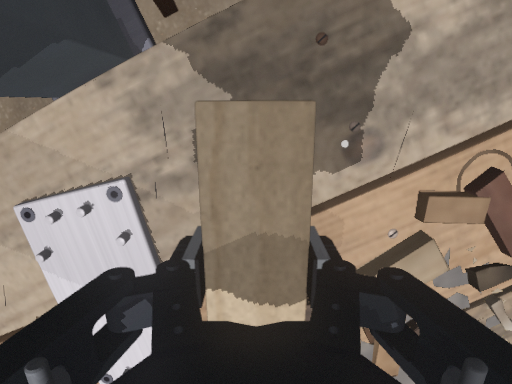

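View pics/s4.png

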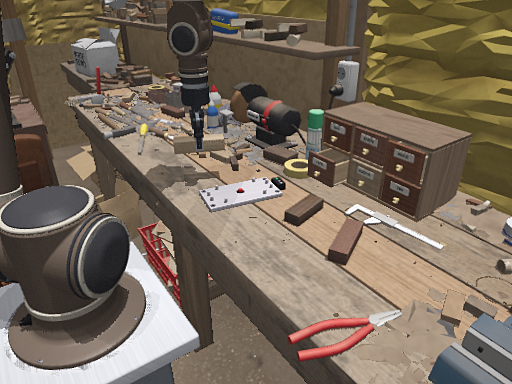

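```bash
python3 - <<'E'
from h import *
o=env.get_obs();t=o["eef_pos"]
for p in [(197,101),(314,101)]:
    print("end",(onz("wrist",p,.124)-t).round(4))
E_=(onz("wrist",(197,101),.124)+onz("wrist",(314,101),.124))/2-t
print("along",np.linalg.norm(E_[:2]),np.degrees(np.arctan2(E_[1],E_[0])))
a=onz("wrist",(14,206),.012);b=onz("wrist",(127,178),.012);print(a,b,np.linalg.norm(a-b))
w=(b-a)/np.linalg.norm(b-a);u=np.array([w[1],-w[0]]);print(np.degrees(np.arctan2(u[1],u[0])),(a+b)[:2]/2+.1*u)
# bigger top crop
im=cv2.imread("pics/scene0.png")[165:220,165:295];cv2.imwrite("pics/c5.png",cv2.resize(im,None,fx=6,fy=6,interpolation=cv2.INTER_CUBIC))
E
```

```text
end [-0.0718  0.0099  0.0303]
end [-0.0541  0.0486  0.0303]
along 0.06939402242299811 155.0602219151614
[0.3503209  0.16048174 0.012     ] [0.37065646 0.26209297 0.012     ] 0.1036261457937782
-11.317149822618726 [0.45854428 0.19166339]
```

View pics/c5.png

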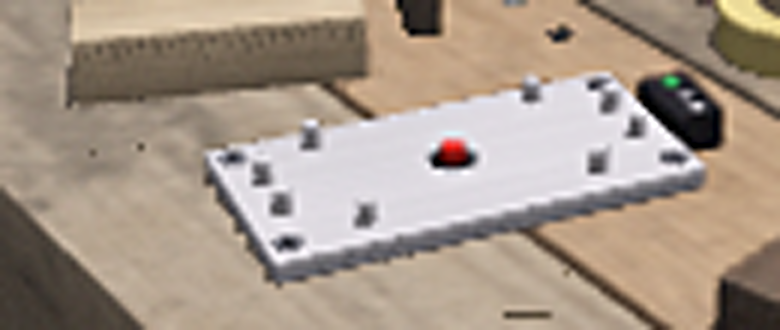

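Block is held and centred (end 69 mm from the TCP). The nest is at about (0.459, 0.190) at −11.3°, averaged over views that agree to about 4 mm. I'll carry the block over it.

{"method": "apply_moves", "body": {
  "rows": [
    {"dx": -7,"dy": -9.5,"dz": 0,"wx": 0,"wy": 0,"wz": 0,"grip": 30},
    {"dx": -15,"dy": -20,"dz": 0,"wx": 0,"wy": 0,"wz": 0,"grip": 30},
    {"dx": -15,"dy": -20,"dz": 0,"wx": 0,"wy": 0,"wz": 0,"grip": 30},
    {"dx": -15,"dy": -20,"dz": 0,"wx": 0,"wy": 0,"wz": 0,"grip": 30},
    {"dx": -15,"dy": -20,"dz": 0,"wx": 0,"wy": 0,"wz": 0,"grip": 30},
    {"dx": -15,"dy": -20,"dz": 0,"wx": 0,"wy": 0,"wz": 0,"grip": 30},
    {"dx": -14.5,"dy": -20,"dz": 0,"wx": 0,"wy": 0,"wz": 0,"grip": 30},
    {"dx": 0,"dy": 0,"dz": 10,"wx": 0,"wy": 0,"wz": -4.5,"grip": 30},
    {"dx": 0,"dy": 0,"dz": 15,"wx": 0,"wy": 0,"wz": -4.5,"grip": 30},
    {"dx": 0,"dy": 0,"dz": 10,"wx": 0,"wy": 0,"wz": -4.3,"grip": 30},
    {"dx": 0,"dy": 0,"dz": 0,"wx": 0,"wy": 0,"wz": 0,"grip": 30},
    {"dx": 0,"dy": 0,"dz": 0,"wx": 0,"wy": 0,"wz": 0,"grip": 30}
  ]
}}

```text
t: 5.95
eef_pos: [0.4588, 0.1894, 0.06]
ee_rot: [-0.0, 0.1, 0.995, -0.0]
contact_force: [-0.4, 0.0, -2.0]
grip_width: 0.516
```

```bash
python3 - <<'E'
from h import *
o=env.get_obs();print(o["t"],o["eef_pos"],o["grip_width"])
snap("wrist","w6");im=snap("scene","s6")
im=im[100:260,140:320,::-1];cv2.imwrite("pics/s6c.png",cv2.resize(im,None,fx=3.7,fy=3.7,interpolation=cv2.INTER_CUBIC))
f=lambda L:np.array([[165+(x+.5)/6-.5,165+(y+.5)/6-.5] for x,y in L])
print(np.mean([onz("scene",p,.012) for p in f([(207,152),(612,75),(706,170),(275,270)])],0),onz("scene",f([(453,145)])[0],.02))
E
```

```text
5.95 [0.45875474 0.18940536 0.06000906] 0.5155439041691662
[0.45628555 0.18408697 0.012     ] [0.45670114 0.18622255 0.02      ]
```

View pics/w6.png

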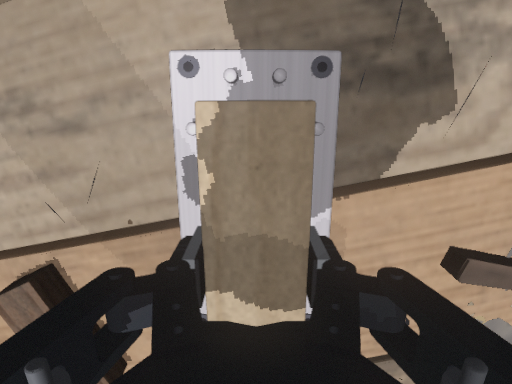

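View pics/s6c.png

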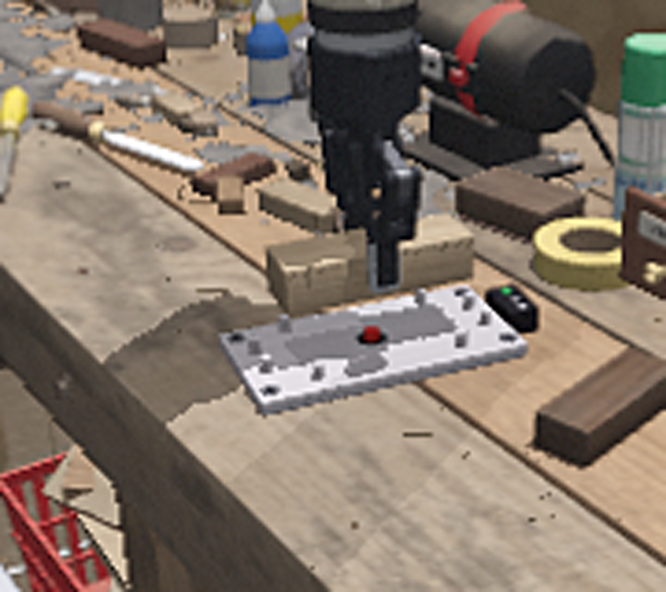

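Across the nest the block (cols 195–314) is centred on the plate (170–341) and square to it. Next I'll check the lengthwise position.

```bash
python3 - <<'E'
from h import *
o=env.get_obs();t=o["eef_pos"];a=np.radians(-11.3);u=np.array([np.cos(a),np.sin(a)]);v=np.array([-u[1],u[0]])
for n,p,z in [("edgeL",(170,51),.012),("edgeR",(341,51),.012),("dowL",(231,74),.024),("dowR",(279,74),.024),("blkL",(195,101),.089),("blkR",(314,101),.089)]:
    d=(onz("wrist",p,z)-t)[:2];print(n,(d@u).round(4),(d@v).round(4))
E
```

```text
edgeL -0.0997 -0.0507
edgeR -0.0997 0.0518
dowL -0.085 -0.0134
dowR -0.085 0.0139
blkL -0.0694 -0.0219
blkR -0.0694 0.0222
```

All within about 1 mm of nominal, so I'll lower it slowly.

{"method": "apply_moves", "body": {
  "rows": [
    {"dx": 0,"dy": 0,"dz": 8,"wx": 0,"wy": 0,"wz": 0,"grip": 30},
    {"dx": 0,"dy": 0,"dz": 8,"wx": 0,"wy": 0,"wz": 0,"grip": 30},
    {"dx": 0,"dy": 0,"dz": 8,"wx": 0,"wy": 0,"wz": 0,"grip": 30},
    {"dx": 0,"dy": 0,"dz": 6,"wx": 0,"wy": 0,"wz": 0,"grip": 30},
    {"dx": 0,"dy": 0,"dz": 4,"wx": 0,"wy": 0,"wz": 0,"grip": 30},
    {"dx": 0,"dy": 0,"dz": 3,"wx": 0,"wy": 0,"wz": 0,"grip": 30},
    {"dx": 0,"dy": 0,"dz": 2,"wx": 0,"wy": 0,"wz": 0,"grip": 30},
    {"dx": 0,"dy": 0,"dz": 2,"wx": 0,"wy": 0,"wz": 0,"grip": 30},
    {"dx": 0,"dy": 0,"dz": 0,"wx": 0,"wy": 0,"wz": 0,"grip": 30},
    {"dx": 0,"dy": 0,"dz": 0,"wx": 0,"wy": 0,"wz": 0,"grip": 30}
  ]
}}

```text
t: 7.05
eef_pos: [0.4592, 0.1901, 0.0195]
ee_rot: [0.0, 0.098, 0.995, 0.0]
contact_force: [0.0, 0.3, -2.4]
grip_width: 0.517
```

{"method": "apply_moves", "body": {
  "rows": [
    {"dx": 0,"dy": 0,"dz": 1,"wx": 0,"wy": 0,"wz": 0,"grip": 30},
    {"dx": 0,"dy": 0,"dz": 0,"wx": 0,"wy": 0,"wz": 0,"grip": 30},
    {"dx": 0,"dy": 0,"dz": 1,"wx": 0,"wy": 0,"wz": 0,"grip": 30},
    {"dx": 0,"dy": 0,"dz": 0,"wx": 0,"wy": 0,"wz": 0,"grip": 30}
  ]
}}

```text
t: 7.45
eef_pos: [0.4593, 0.1901, 0.0182]
ee_rot: [0.0, 0.098, 0.995, 0.0]
contact_force: [-2.0, -0.7, 5.8]
grip_width: 0.515
```

Contact: Fz rose to +5.8 N. I'll open slowly and lift away.

{"method": "apply_moves", "body": {
  "rows": [
    {"dx": 0,"dy": 0,"dz": 0,"wx": 0,"wy": 0,"wz": 0,"grip": 46},
    {"dx": 0,"dy": 0,"dz": 0,"wx": 0,"wy": 0,"wz": 0,"grip": 50},
    {"dx": 0,"dy": 0,"dz": 0,"wx": 0,"wy": 0,"wz": 0,"grip": 60},
    {"dx": 0,"dy": 0,"dz": 0,"wx": 0,"wy": 0,"wz": 0,"grip": 72},
    {"dx": 0,"dy": 0,"dz": 0,"wx": 0,"wy": 0,"wz": 0,"grip": 72},
    {"dx": 0,"dy": 0,"dz": -5,"wx": 0,"wy": 0,"wz": 0,"grip": 72},
    {"dx": 0,"dy": 0,"dz": -15,"wx": 0,"wy": 0,"wz": 0,"grip": 72},
    {"dx": 0,"dy": 0,"dz": -25,"wx": 0,"wy": 0,"wz": 0,"grip": 72},
    {"dx": 0,"dy": 0,"dz": -35,"wx": 0,"wy": 0,"wz": 0,"grip": 72},
    {"dx": 0,"dy": 0,"dz": -35,"wx": 0,"wy": 0,"wz": 0,"grip": 72},
    {"dx": 0,"dy": 0,"dz": -25,"wx": 0,"wy": 0,"wz": 0,"grip": 72},
    {"dx": 0,"dy": 0,"dz": 0,"wx": 0,"wy": 0,"wz": 0,"grip": 72}
  ]
}}

```text
t: 8.65
eef_pos: [0.4611, 0.1908, 0.1616]
ee_rot: [0.003, 0.098, 0.995, 0.002]
contact_force: [0.3, -0.2, -0.2]
grip_width: 0.84
```

```bash
python3 - <<'E'
from h import *
o=env.get_obs();print(o["t"],o["eef_pos"],o["grip_width"])
snap("wrist","w7");
for d in env.spot_point("pale_block_center","wrist")[:2]: print(d,onz("wrist",d["pixel"],.0295).round(4))
im=snap("scene","s7")
im=im[150:220,150:300,::-1];cv2.imwrite("pics/s7c.png",cv2.resize(im,None,fx=5,fy=5,interpolation=cv2.INTER_CUBIC))
E
```

```text
8.65 [0.46109765 0.19082414 0.16159199] 0.8404155690207226
{'pixel': [255.3, 177.2], 'p': 0.84} [0.4569 0.1911 0.0295]
```

View pics/w7.png

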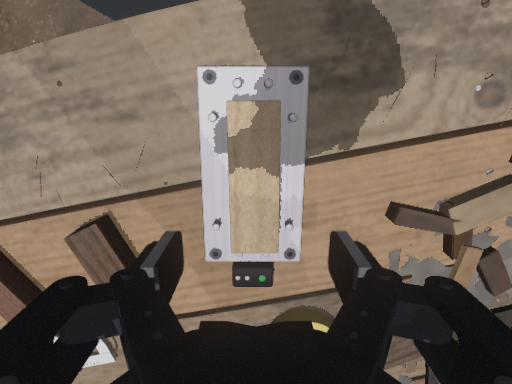

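View pics/s7c.png

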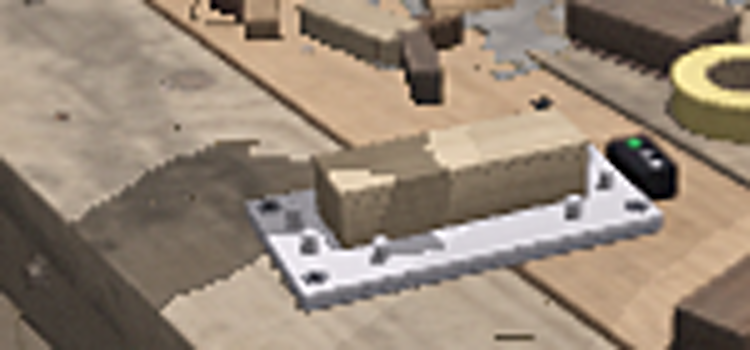

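```bash
python3 - <<'E'
from h import *
a=np.radians(-11.3);u=np.array([np.cos(a),np.sin(a)]);v=np.array([-u[1],u[0]]);c=np.array([.459,.190])
def box(l,w,z):return [np.r_[c+s*l*u+k*w*v,z] for s,k in((-1,-1),(-1,1),(1,1),(1,-1))]
for cam,f,(x0,y0,x1,y1),sc in (("scene","s7",(150,140,300,220),5),("wrist","w7",(170,40,340,290),2.3)):
    im=cv2.imread(f"pics/{f}.png")[y0:y1,x0:x1];im=cv2.resize(im,None,fx=sc,fy=sc,interpolation=cv2.INTER_CUBIC)
    for l,w,z,col in ((.07,.0225,.012,(0,255,0)),(.07,.0225,.047,(0,0,255)),(.1,.052,.012,(255,0,0))):
        p=proj(cam,box(l,w,z));p=((p+.5-[x0,y0])*sc).round().astype(np.int32);cv2.polylines(im,[p],True,col,1)
    cv2.imwrite(f"pics/{f}o.png",im)
E
```

```text
(no output)
```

View pics/s7o.png

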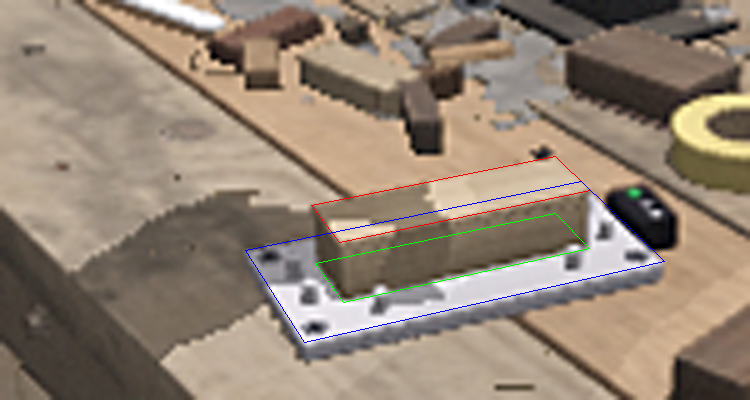

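View pics/w7o.png

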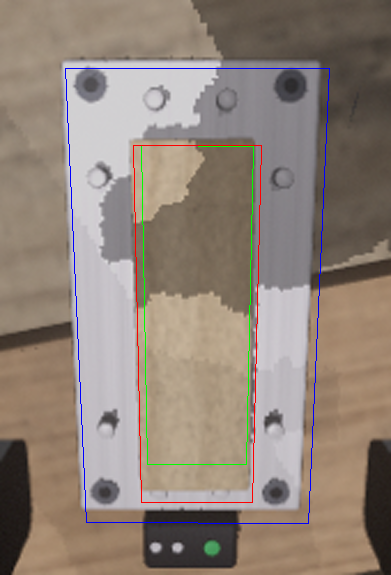

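Both overlays put the block flat and centred on the plate between the dowels, and the green sensor light is on. The block and plate are shifted together, so that offset is calibration only. The gripper is well clear, so I'll hand in.

{"method": "apply_moves", "body": {
  "rows": [
    {"dx": 0,"dy": 0,"dz": 0,"wx": 0,"wy": 0,"wz": 0,"grip": 72},
    {"dx": 0,"dy": 0,"dz": 0,"wx": 0,"wy": 0,"wz": 0,"grip": 72}
  ]
}}

```text
t: 9.0
eef_pos: [0.4585, 0.1898, 0.1561]
ee_rot: [-0.001, 0.098, 0.995, -0.001]
contact_force: [0.4, 0.3, -0.6]
grip_width: 0.843
```

```bash
python3 - <<'E'
from h import *
o=env.get_obs();print(o["t"],o["eef_pos"],abs(o["dq"]).max())
print(env.job_done())
E
```

```text
9.0 [0.45850495 0.18975668 0.15611697] 0.007454336518550387
the job is handed in; nothing more can be done
None
```

I gripped the pale block across its width, carried it to the nest, lowered it slowly until it touched down (about 6 N), let go and backed off. I handed the job in at t = 9.0 s; no verdict was reported.

**Last checks:**
- **Position:** In the final wrist and scene pictures the block lies flat on the plate, square to it and centred between the dowels. Just before lowering it was within about 1 mm of centre.
- **Robot clear:** The gripper was open, about 14 cm above the plate, and touching nothing.
- **Dark blocks:** The arm never went near either one. I did not measure their positions again at the end.
- **Pin:** It is hidden under the block, so I could not see it pressed. I infer it from the block sitting at plate height. The box's green light proves nothing, as it was already on at the start.

**What disagreed or failed:**
- **Camera differences:** The cameras differed by up to about 9 mm on the block's position before I gripped it, and by 4–8 mm on the nest's. I used the close wrist view, where block and nest could be compared directly. In the last overlays the block and plate were shifted together by a few mm against my model, partly because the arm had not quite settled.
- **Network miss:** The network's pin position in the top picture was about 5 px off, so I used the picture instead.
- **Refused call:** My first move call was refused because rows lacked some fields. The arm did not move.

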